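# Unload a slide rack from a dip stainer's keeper hook

## Task

The staining run is over: take the slide rack off the dip stainer and stand it in the empty steel draining dish. Turn the drive wheel by its rim until the engraved mark faces the pointer, so that the lift holds the rack up clear of the stain dish, press the keeper's tab down until the keeper snaps open and stays open, then lift the rack off the hook without forcing it past a shut keeper and lower it all the way down into the draining dish, upright, before letting go. Finally snap the keeper shut again, with the wheel still at its mark, and leave the other things on the bench as they are.

Things in the scene. Friction and masses are not known exactly. Their poses are not given: they have to be found in the camera images.
- stainer: Dip stainer, fixed: white base 180 (x) x 285 (y) x 15 mm. Origin on the worktop under its middle; -x is its front, facing the robot (yaw within 0.2 rad). In mm in its frame: glass stain dish 108 x 88, rim 71 high, centred at (-20, 55); column 32 x 42 at (62, 55), 263 high; gear housing x 31 to 86, y -130 to 18, 123 high; pointer post at (-40, -167), 106 high.
- wheel_axle (a point): Centre of the drive wheel, 100 mm above the worktop: an upright aluminium disc 120 mm in diameter, 16 mm thick (8 either way along the stainer's x, its axle), knurled rim, face to the robot. Free on both sides (60 mm behind it) but for a 14 mm shaft behind and a 15 mm radius hub in front. Turning takes 6 to 15 N at the rim; it stays where it is left.
- wheel (a joint): Drive wheel angle, rad. Positive is clockwise seen from the robot: its top goes to the stainer's -y, towards the pointer. At 1.40 the mark is at the pointer and the lift at its highest (good within 0.09). Starts at -0.15 to 0.20; stops at -0.35 and 1.90. A cam drives the lift: hardly any rise in the first 0.25 rad, level at 1.40, falling beyond.
- wheel_mark (a point): Engraved mark: a black radial line 26 mm long on the wheel's front face, running on across the rim. This point is its outer end at the front edge of the rim, 60 mm from the axle.
- pointer (a point): Tip of the fixed steel pointer, level with the axle on the wheel's -y side, 3.5 mm off the rim, in the middle plane of the wheel.
- lift (a joint): Height of the lift carriage with the hook, m: 0 with the rack down in the stain dish, 0.060 with the wheel at its mark. Driven by the wheel alone; at the mark a push of 25 N does not drive it down.
- hook_seat (a point): Centre of the seated hang bar in the hook, 149 mm above the worktop plus the lift; axes as the stainer's. The hook is a notch across an arm 34 mm wide (y) that runs from the column to the front; arm top 9 mm above this point, underside 18 mm below. The notch is 11 mm wide (x), 12 mm deep and open upward: the bar comes off straight up.
- keeper (a joint): Hook keeper angle, rad: 0 shut, tongue across the notch 6 mm above the bar; 1.10 open, tongue up. Pin along y, 26 mm in front (-x) of and 12 mm above hook_seat. An over-centre spring holds either end: 6 to 12 N down on the tab opens it, 5 to 8 N on the tongue shuts it. Carry it past 0.75 (shutting: below 0.35) and it snaps on and stays; near 0.55 it may hang. Open: above 0.95, shut: below 0.12.
- keeper_tab (a point): Top of the keeper's thumb tab, a ribbed steel paddle 32 (y) x 28 mm reaching 33 to 61 mm from the pin on the robot's side. Shut, this point is 31 mm above and 34 mm in front of the pin, the tab sloping 0.68 rad up to the front; half way (0.55) it is 9 mm above and 45 mm in front; open, 16 mm below. Press down from above about 45 mm in front of the pin, till the finger is level with the pin.
- keeper_tongue (a point): Top of the keeper's tongue, 26 mm from the pin; the tongue is 18 mm wide, 3.5 mm thick and ends 32 mm from the pin. Open, it stands up to 28 mm above the pin, leaning a little to the column; push its front at about 8 mm above the pin towards the column (stainer's +x) to shut it.
- slide_rack: Steel slide rack, 0.22 kg, 198 mm high: basket 84 (x) x 65 (y) x 33 mm with glass slides; two straps 14 mm wide rise at y = -32 and +32 mm (68 mm over all), joined by the round hang bar and by the grip at the top. Origin: middle of the basket's underside, z up. Starts hanging on the hook, 5 mm above the stain dish's floor, axes along the stainer's.
- rack_bar (a point): Middle of the rack's hang bar, 8 mm round, along the rack's y, 61 mm between the straps, 125 mm above the rack's origin. Raise it 50 to 65 mm straight up from the seat (higher, the basket meets the arm), then draw the rack at least 110 mm to the front (stainer's -x) over the open keeper before going on.
- rack_grip (a point): Middle of the rack's black grip: 10 mm thick (x), 72 long (y), 24 high, 186 mm above the rack's origin and 61 mm above the hang bar. Below it the opened keeper reaches 41 mm above the bar, 10 to 30 mm in front of it.
- drain_dish: Empty draining dish of pressed steel, 108 (x) x 88 (y) x 56 mm, walls 4 mm (inside 100 x 80), inner floor 4 mm up, loose, 0.7 kg, left of the stainer. Origin: middle of its underside, z up; yaw within 0.5 rad. The rack fits with its x along the dish's x, either way round, with about 8 mm of play at each side.
- stain_bottle_b: Amber bottle 37 mm wide and 69 mm high, loose, beyond the dish; leave alone.
- wash_bottle_b: White wash bottle with a bent spout, 67 x 106 x 165 mm, loose, behind the stainer; leave alone.
- tally: Hand counter 51 x 75 x 25 mm, loose, at the front right; leave alone.
- tweezers: Steel forceps 119 mm long, loose, lying at the front; leave alone.

How it is judged:
On the way, in this order (a step that is already met when the one before it is completed fails the run):
1. the wheel's mark faces the pointer (within 0.09 rad), the rack still hanging on the hook and the keeper shut (value of joint wheel between 1.31 and 1.49 rad and distance between rack_bar and hook_seat below 0.008 m and value of joint keeper below 0.12 rad), for 0.2 s.
2. the keeper stands open (above 0.95 rad) while the rack still hangs on the hook and the mark faces the pointer (value of joint wheel between 1.31 and 1.49 rad and distance between rack_bar and hook_seat below 0.008 m and value of joint keeper above 0.95 rad), for 0.2 s.
3. the rack's bar is lifted out of the hook, the mark still at the pointer (value of joint wheel between 1.31 and 1.49 rad and distance between rack_bar and hook_seat above 0.03 m and z of rack_bar in the frame of hook_seat above 0.02 m), for 0.05 s.
4. the rack has been lowered into the draining dish, to within 6 mm of its floor, while still held (horizontal distance between slide_rack and drain_dish below 0.013 m and z of slide_rack in the frame of drain_dish between 0 and 0.011 m and angle between slide_rack's own z axis and vertical below 0.08 rad and contact force between the fingers and slide_rack above 0.3 N), for 0.05 s.
At the end, for the whole second after the job is handed in: The rack stands upright (within 0.08 rad) on the floor of the draining dish (within 5 mm), its middle within 13 mm of the dish's, lengthwise along the dish (within 0.2 rad) and at rest; the keeper is shut (below 0.12 rad) and the wheel's mark still faces the pointer (within 0.09 rad) (horizontal distance between slide_rack and drain_dish below 0.013 m and z of slide_rack in the frame of drain_dish between 0 and 0.009 m and angle between slide_rack's own z axis and vertical below 0.08 rad and angle between the x axis of slide_rack and the x axis of drain_dish, either way round below 0.2 rad and linear speed of slide_rack below 0.02 m/s and angle between drain_dish's own z axis and vertical below 0.05 rad and value of joint keeper below 0.12 rad and value of joint wheel between 1.31 and 1.49 rad); the robot touches nothing.
It fails at once if the rack is pulled hard (over 5 N) against a keeper that is not open (contact force between slide_rack and keeper above 5 N and value of joint keeper below 0.6 rad).
It fails at once if the rack is tipped over (more than 0.7 rad) (angle between slide_rack's own z axis and vertical above 0.7 rad).
It fails at once if the draining dish is shoved more than 40 mm (distance of drain_dish from where it was at the start of the episode above 0.04 m).
It fails at once if a bystander (amber bottle, wash bottle, counter, forceps) is moved more than 30 mm (distance of any of stain_bottle_b, wash_bottle_b, tally, tweezers from where it was at the start of the episode above 0.03 m).
It also fails if it takes over 70 s, if anything falls off the work surface, if the arm or the gripper's body presses on something with over 40 N, if the wrist force passes 120 N, or if a joint passes its speed limit or range.

## Robot

A 6-joint arm with a two-finger parallel gripper is mounted at the origin on a cart in front of the work surface, level with it; the furniture and walls round the work are solid. World frame = base frame: x ahead of the robot, y to its left, z up, the work surface at z = 0. Lengths are in m, angles in rad, forces in N, time in s.
With the tool pointing down it reaches from about 0.25 to 0.775 m from the base axis. Payload 4 kg.
Tool frame: the origin (TCP) lies midway between the tips of the shut fingers; the grasp point (between the pads) lies grip_point_offset behind it (grip_point_offset is the distance from the TCP to the grasp point, in m); z points along the fingers, y is the line along which they close (so a half turn about z gives the same grasp; the last joint's range is limited). The gripper opens to 94 mm and grips with 3 to 60 N. Pads are 16 mm wide; open, the fingers measure 119 mm over their backs; the gripper's body (75 mm by 177 mm) begins 78 mm behind the grasp point.
Start: joints at [1.172, 0.087, 1.371, -0, 1.684, -0.103], TCP at [0.16, 0.526, 0.206] pointing down, gripper open.
Joint ranges: [-3.1, 3.1], [-0.76, 2.03], [0.27, 2.55], [-1.08, 4.22], [0.17, 2.65], [-2.57, 2.57]. Speed limits (rad/s): [2.79, 2.79, 3.14, 3.14, 3.14, 3.14].

## Interface

Orientations are given as [roll, pitch, yaw] about the fixed x, y, z axes, in that order (R = Rz(yaw) Ry(pitch) Rx(roll)).
In Python, from bench import * gives the robot as it stands. The module is installed in compiled form; this text tells all that it offers.
- The arm moves only by the tool apply_moves, never from a script. Its argument "commands" is a list of rows, each a list of 7 numbers: the turn, a rotation vector about the world's x, y, z in rad, then the shift along the world's x, y, z in m, then the opening in per cent of the stroke, from 0 (shut) to 100 (fully open). In form: [[ax, ay, az, x, y, z, jaw], ...]. A call has exactly 5 rows; each row is the pose to reach, as a shift and turn from the pose commanded when the call began; what a row does not reach only later rows make up. A row lasts 1/10 s, in which the tool goes at most 50 mm and 8.59 degrees, less where a joint would pass 70% of its speed; a pose out of reach is approached as far as the arm can. A call with a gripper value outside its range is refused whole. The fingers move at their own pace and stop on an object; the grip force is fixed at half the most. Time passes only in rows, so rows that repeat a pose let the fingers close, or fill a call up. It gives the time, the measured TCP pose, the force, the opening and the grip force at its end, in the units of the state.
- get_obs(): the state, without advancing time (a new reading comes with each control period).
- snapshot(name): name is "side" or "top"; returns a dict with "pixels" (384x512x3 uint8, red, green, blue), "vertical_fov" (degrees; the focal length in pixels is half the picture's height over the tangent of half this angle, whatever the lens; pixels are square), "cx", "cy" (the principal point, pixels), "rvec" (rotation vector, rad) and "tvec" (3), from world to camera coordinates, as OpenCV has them. Camera axes: x right, y down, z forward; pixel columns grow to the right and rows downward; lengths in m; the calibration is good to about 2 mm. A picture is of the moment at which its call begins. There is no depth.
- close_job(): hands the job in; it is judged then, once.
Trained networks look in the newest picture that a camera, given by its name, has taken for a name from the list of things; names that differ only in an ending like _2 or _b are one class to them, and where a whole thing is asked for, a point or a joint stands for the part that bears it (a point fixed in the world has none). Each returns a list of dicts, best first, with "score" (0 to 1); they miss things now and then, are a little off and sometimes report something else, mostly with a low value. They report only what shows in the picture. A call takes as long as a camera call.
- masks_of(camera, query): "mask" (384x512 bool, what is visible of it) and "extent" ([left, top, right, bottom] in pixels, round what is visible of it).
- place_of(camera, query): "pixel" ([column, row] in pixels: a listed point, or the origin of a listed thing).
The state is a dict: "time": time; "joint_positions": joint angles; "qvel": joint speeds; "joint_torque": joint torques, N m; "tool_pos": TCP position; "ee_rot": TCP orientation; "wrist_force": force on the tool from outside, world axes, zero at the start; "wrist_torque": the same for the moment, N m; "width": finger opening in m; "finger_force": force on a finger pad.
Only numpy, scipy, OpenCV 4.12 (cv2) and the standard library are available. Lean on these libraries where they do the work, as an engineer would, in place of code of your own. Each camera call takes 0.05 s, during which the arm holds its last target. There are 200 camera calls.

## Working session

There is one attempt and no reset: what is moved stays moved. The work goes in short steps, Python scripts to look and compute and a tool call to move; the robot and the scene stay as the last step left them, time stands still between calls to the robot, and variables do not carry over. Pictures are saved under pics/ and viewed, at most 10 in all, crops included, and the job is handed in when it is done.

Besides the shell and the picture viewer there is one more tool, called after ">>>" in YAML: its name, and indented under it one key for each argument. apply_moves: Moves the arm, as the interface text tells. Its arguments: {"type":"object","properties":{"commands":{"type":"array"}},"required":["commands"]}

```bash
mkdir -p pics; cat > h.py <<'E'
from bench import *
import numpy as np, cv2
def snap(n,f=None):
    s=snapshot(n)
    if f: cv2.imwrite('pics/'+f,s['pixels'][:,:,::-1])
    return s
def cam(s):
    R=cv2.Rodrigues(np.array(s['rvec'],float))[0];t=np.array(s['tvec'],float).ravel()
    f=s['pixels'].shape[0]/2/np.tan(np.radians(s['vertical_fov'])/2)
    return R,t,f
def ray(s,p):
    R,t,f=cam(s);d=R.T@np.array([(p[0]-s['cx'])/f,(p[1]-s['cy'])/f,1]);return -R.T@t,d/np.linalg.norm(d)
def onz(s,p,z):
    o,d=ray(s,p);return o+d*(z-o[2])/d[2]
def tri(rs):
    A=np.zeros((3,3));b=np.zeros(3)
    for o,d in rs:
        P=np.eye(3)-np.outer(d,d);A+=P;b+=P@o
    x=np.linalg.solve(A,b);return x,[np.linalg.norm((np.eye(3)-np.outer(d,d))@(x-o)) for o,d in rs]
def proj(s,X):
    R,t,f=cam(s);c=R@np.array(X)+t;return np.array([s['cx']+f*c[0]/c[2],s['cy']+f*c[1]/c[2]])
E
cat > a.py <<'E'
from h import *
S={n:snap(n,n+'0.png') for n in('side','top')}
for n,s in S.items(): print(n,'cam at',ray(s,(256,192)))
for q in 'stainer wheel_axle wheel_mark pointer hook_seat keeper_tab keeper_tongue slide_rack rack_bar rack_grip drain_dish stain_bottle_b wash_bottle_b tally tweezers'.split():
    P={}
    for n in S:
        r=place_of(n,q)
        if r: P[n]=r[0]; print(q,n,np.round(r[0]['pixel'],1),round(r[0]['score'],2),len(r))
    if len(P)==2:
        x,e=tri([ray(S[n],P[n]['pixel']) for n in P]);print('   ',x.round(4),np.round(e,4))
o=get_obs();print(o)
E
python3 a.py
```

```text
side cam at (array([ 0.13719886, -0.71433944,  0.76432754]), array([ 0.40018123,  0.71654079, -0.57133552]))
top cam at (array([0.36945206, 0.05194589, 1.28443071]), array([ 0.16138722,  0.01372991, -0.98679565]))
stainer side [279.6 250.9] 0.59 1
stainer top [292.9 189.4] 0.88 1
    [ 0.5813 -0.0431  0.0191] [0.0037 0.0037]
wheel_axle side [291.6 247.3] 0.91 2
wheel_axle top [323.2 195.3] 0.74 2
    [ 0.5542 -0.1252  0.1067] [0.0015 0.0015]
wheel_mark side [295.7 233.2] 0.76 2
wheel_mark top [331.3 192.5] 0.74 4
    [ 0.5538 -0.1395  0.1598] [0.0015 0.0015]
pointer side [310.7 267.2] 0.74 3
pointer top [347.5 191.4] 0.56 1
    [ 0.5631 -0.1946  0.0991] [0.0027 0.0027]
hook_seat side [265.4 199.5] 0.93 1
hook_seat top [274.5 187.8] 0.75 1
    [0.5688 0.0156 0.1502] [0.002 0.002]
keeper_tab side [245.3 196.9] 0.48 2
keeper_tab top [280.7 211.1] 0.75 2
    [ 5.014e-01 -3.000e-04  1.926e-01] [0.0048 0.0048]
keeper_tongue side [265.6 197.3] 0.59 1
keeper_tongue top [272.6 188.4] 0.63 1
    [0.569  0.0198 0.1535] [0.0047 0.0047]
slide_rack side [266.9 236.1] 0.63 1
slide_rack top [273.6 1
[... 854 characters left out ...]
0.0018 0.0018]
{'time': 1.6, 'joint_positions': array([ 1.17188235e+00,  8.71983234e-02,  1.37070076e+00, -2.83700334e-06,
        1.68358639e+00, -1.03093825e-01]), 'qvel': array([-0.00078168,  0.00131546,  0.00102535, -0.0006243 , -0.00044919,
        0.00202023]), 'joint_torque': array([-1.18213658e-03, -3.40024316e+01, -3.02593589e+01,  7.16898660e-02,
        2.35361711e-02, -1.79026927e-05]), 'tool_pos': array([0.16034945, 0.52613025, 0.20550641]), 'ee_rot': array([3.14148634e+00, 1.38335188e-05, 2.84577218e+00]), 'wrist_force': array([0.52418473, 0.03865809, 0.07394716]), 'wrist_torque': array([-0.0009963 ,  0.03005048,  0.03103061]), 'finger_force': 0.0, 'width': 0.09426942704446603}
```

View pictures.

```bash
python3 -c "
import cv2,numpy as np
a=cv2.imread('pics/side0.png')[120:370,140:400];b=cv2.imread('pics/top0.png')[100:300,120:400]
b=cv2.resize(b,None,fx=2.8,fy=2.8)
cv2.imwrite('pics/top0c.png',b)
cv2.imwrite('pics/side0c.png',cv2.resize(a,None,fx=2.4,fy=2.4))"
```

```text
(no output)
```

View pics/top0c.png

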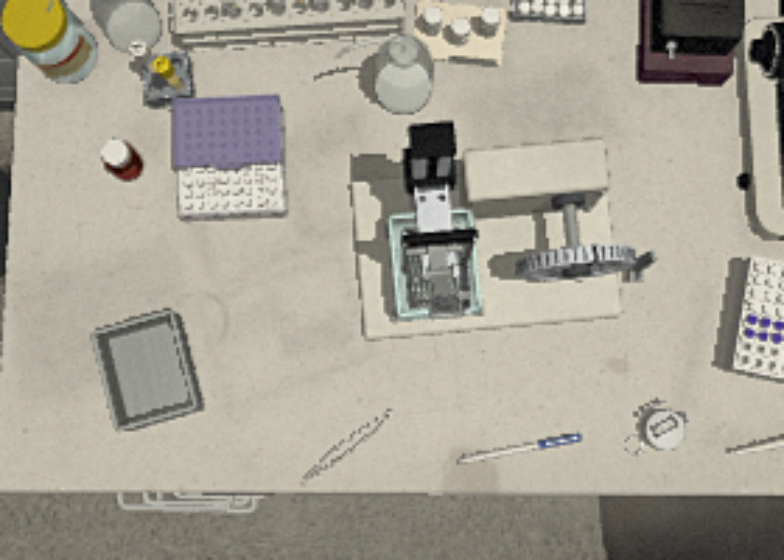

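View pics/side0c.png

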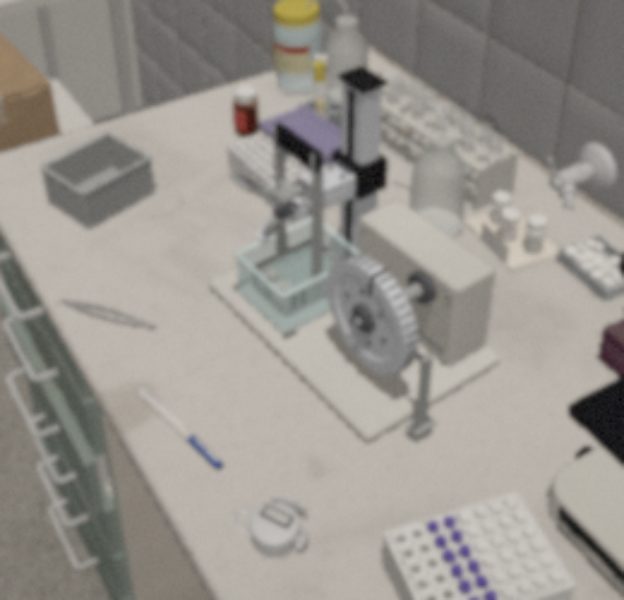

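```bash
cat > b.py <<'E'
from h import *
from scipy.optimize import least_squares
S={n:snap(n) for n in('side','top')}
t=S['top']
c=lambda a,b:(120+a/2.8,100+b/2.8)
B=np.array([onz(t,c(*p),.015) for p in[(366,338),(620,312),(606,140),(352,155)]])
print(B.round(3), B.mean(0).round(4))
for m in masks_of('top','drain_dish')[:1]:
    print(m['score'],m['extent']); k=m['mask'].astype(np.uint8)
    cs=max(cv2.findContours(k,0,2)[0],key=cv2.contourArea)
    bx=cv2.boxPoints(cv2.minAreaRect(cs));print(bx)
D=np.array([onz(t,c(*p),.056) for p in[(92,333),(172,310),(203,405),(120,430)]])
print(D.round(3),D.mean(0).round(4),[np.linalg.norm(D[i]-D[i-1]).round(3) for i in range(4)])
for a,b in((1,2),(0,3)):pass
v=(D[0]+D[1]-D[2]-D[3]);print('dish yaw',np.arctan2(v[1],v[0]))
# stainer joint fit: x,y,yaw,wheel
pts={'wheel_axle':None,'hook_seat':None,'pointer':None,'rack_bar':None,'slide_rack':None,'rack_grip':None,'keeper_tab':None}
obs=[]
for q in pts:
  for n in S:
    for r in place_of(n,q)[:1]: obs.append((q,n,r['pixel'],r['score']))
def model(p,lx):
    x,y,w,ax,ay,hx=p
    L={'wheel_axle':(ax,ay,.1),'pointer':(ax,ay-.0635,.1),'hook_seat':(hx,.055,.149),'rack_bar':(hx,.055,.149),'slide_rack':(hx,.055,.024),'rack_grip':(hx,.055,.21),'keeper_tab':(hx-.06,.055,.192)}
    C,s_=np.cos(w),np.sin(w)
    return {k:np.array([x+C*a-s_*b,y+s_*a+C*b,z]) for k,(a,b,z) in L.items()}
corn=[(-.09,.1425),(-.09,-.1425),(.09,-.1425),(.09,.1425)]
def res(p):
    M=model(p,0);e=[]
    for q,n,px,sc in obs: e+=list((proj(S[n],M[q])-px))
    C,s_=np.cos(p[2]),np.sin(p[2])
    for (a,b),X in zip(corn,B): e+=[(p[0]+C*a-s_*b-X[0])*400,(p[1]+s_*a+C*b-X[1])*400]
    return e
r=least_squares(res,[B[:,0].mean(),B[:,1].mean(),0.1,-.04,-.1,-.02],loss='soft_l1')
print(r.x.round(4));
for k,v in model(r.x,0).items(): print(k,v.round(4))
E_=np.array(r.fun).reshape(-1,2)
for (q,n,_,sc),e in zip(obs,E_): print(q,n,round(sc,2),e.round(1))
print(E_[len(obs):].round(1))
E
python3 b.py
```

```text
[[ 0.488  0.085  0.015]
 [ 0.517 -0.193  0.015]
 [ 0.712 -0.183  0.015]
 [ 0.694  0.103  0.015]] [ 0.6026 -0.047   0.015 ]
0.59 [157.4, 209.4, 193.7, 255.3]
[[151.7059  217.82355]
 [183.7059  209.82355]
 [192.88235 246.52942]
 [160.88235 254.52942]]
[[0.488 0.377 0.056]
 [0.513 0.292 0.056]
 [0.412 0.256 0.056]
 [0.386 0.343 0.056]] [0.4499 0.317  0.056 ] [np.float64(0.108), np.float64(0.088), np.float64(0.107), np.float64(0.091)]
dish yaw 0.3351080977084055
[ 0.6021 -0.0445  0.0617 -0.0489 -0.08   -0.0346]
wheel_axle [ 0.5582 -0.1274  0.1   ]
pointer [ 0.5621 -0.1908  0.1   ]
hook_seat [0.5641 0.0082 0.149 ]
rack_bar [0.5641 0.0082 0.149 ]
slide_rack [0.5641 0.0082 0.024 ]
rack_grip [0.5641 0.0082 0.21  ]
keeper_tab [0.5043 0.0045 0.192 ]
wheel_axle side 0.97 [-1.8  1. ]
wheel_axle top 0.64 [ 1.4 -1.7]
hook_seat side 0.62 [ 0.1 -0.5]
hook_seat top 0.79 [ 4.9 -1.3]
pointer side 0.75 [ 1.6 -1.1]
pointer top 0.92 [-1.3  2.3]
rack_bar side 0.74 [ 2.9 -0.4]
rack_bar top 0.71 [1.8 0.3]
slide_rack side 0.84 [-1.5  2.3]
slide_rack top 0.57 [2.7 0.4]
rack_grip side 0.93 [ 1.7 -0.2]
keeper_tab side 0.59 [-3.8 -1.8]
keeper_tab top 0.65 [-0.1  0.5]
[[ 6.3  2.7]
 [ 1.5  0.2]
 [-4.4  0.7]
 [-4.4  0.3]]
```

```bash
python3 -c "
import cv2,numpy as np
a=cv2.imread('pics/side0.png');b=cv2.imread('pics/top0.png')
z=lambda i,x,y:cv2.resize(i[y:y+50,x:x+66],(396,300),interpolation=cv2.INTER_CUBIC)
cv2.imwrite('pics/z0.png',np.vstack([np.hstack([z(b,244,168),z(b,296,170)]),np.hstack([z(a,230,165),z(a,267,222)])]))"
```

```text
(no output)
```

View pics/z0.png

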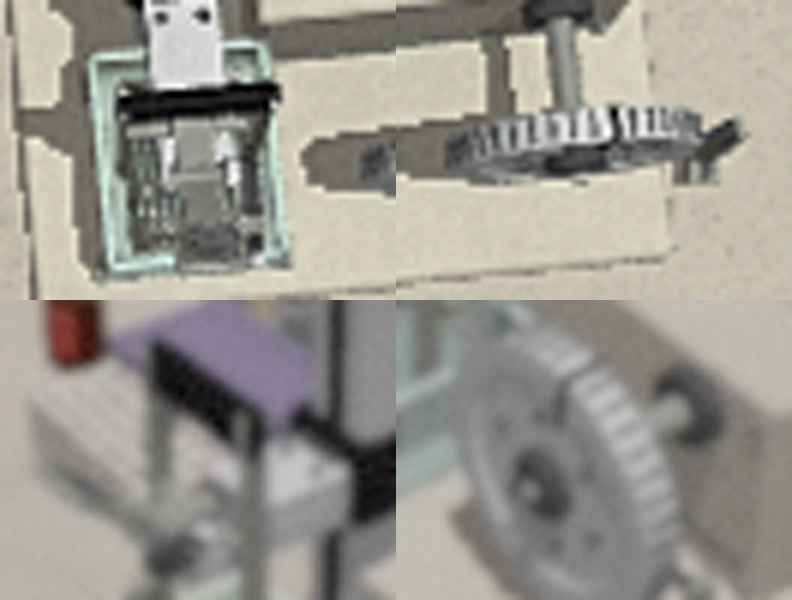

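```bash
cat > c.py <<'E'
from h import *
from scipy.optimize import least_squares
S={n:snap(n) for n in('side','top')};t=S['top']
Z=lambda a,b,x,y:(x+a/6,y+b/6)
rim=np.array([onz(t,Z(a,b,244,168),.071) for a,b in[(88,55),(268,42),(288,265),(108,275)]])
print('stain dish',rim.round(3),rim.mean(0).round(4))
g=[onz(t,Z(a,b,244,168),.222) for a,b in[(118,102),(200,97),(282,92)]];print('grip',np.round(g,4))
print('grip tri',tri([ray(S['side'],(265.8,180.3)),ray(t,(277.3,184.6))]))
print('mark tri',tri([ray(S['side'],(296,235.8)),ray(t,(331,194.7))]))
w=[onz(t,Z(a,b,296,170),.10) for a,b in[(54,160),(309,130)]];print('wheel ends',np.round(w,4))
base=[onz(t,Z(a,b,296,170),.015) for a,b in[(268,258),(0,285)]];print('base',np.round(base,4))
print('baseL',onz(t,Z(35,298,244,168),.015).round(4))
E
python3 c.py
```

```text
stain dish [[ 0.613  0.061  0.071]
 [ 0.62  -0.029  0.071]
 [ 0.508 -0.037  0.071]
 [ 0.503  0.051  0.071]] [0.5608 0.0115 0.071 ]
grip [[ 0.5617  0.0468  0.222 ]
 [ 0.564   0.0112  0.222 ]
 [ 0.5663 -0.0244  0.222 ]]
grip tri (array([0.56696622, 0.00996446, 0.2110776 ]), [np.float64(0.002277903125702696), np.float64(0.0022779031257027403)])
mark tri (array([ 0.55095204, -0.14074689,  0.15366342]), [np.float64(0.004028815541290337), np.float64(0.004028815541290396)])
wheel ends [[ 0.5498 -0.0731  0.1   ]
 [ 0.5647 -0.1956  0.1   ]]
base [[ 0.5123 -0.1904  0.015 ]
 [ 0.498  -0.0535  0.015 ]]
baseL [0.497  0.0882 0.015 ]
```

```bash
python3 -c "
import bench;print([n for n in dir(bench) if n[0]!='_']);print(getattr(bench,'grip_point_offset',None));print(bench.get_obs()['time'])"
```

```text
['IKError', 'close_job', 'get_obs', 'grip_point_offset', 'masks_of', 'place_of', 'snapshot']
0.0188
2.55
```

>>> apply_moves:
  commands:
    - [0,0,-0.15,0.02,-0.02,0.05,50]
    - [0,0,-0.3,0.05,-0.06,0.09,50]
    - [0,0,-0.45,0.08,-0.1,0.12,50]
    - [0,0,-0.6,0.11,-0.14,0.14,50]
    - [0,0,-0.75,0.135,-0.18,0.14,50]

```text
time: 3.05
tool_pos: [0.2812, 0.368, 0.3433]
ee_rot: [3.137, -0.001, 2.091]
wrist_force: [1.3, -0.2, 0.3]
width: 0.0576
finger_force: 0.0
```

>>> apply_moves:
  commands:
    - [0,0,-0.12,0.03,-0.045,0,50]
    - [0,0,-0.24,0.06,-0.09,0,50]
    - [0,0,-0.36,0.09,-0.135,0,50]
    - [0,0,-0.447,0.115,-0.18,0,50]
    - [0,0,-0.447,0.135,-0.225,0,50]

```text
time: 3.55
tool_pos: [0.4105, 0.1535, 0.3405]
ee_rot: [3.141, -0.0, 1.648]
wrist_force: [1.3, 1.3, 0.3]
width: 0.0473
finger_force: 0.0
```

>>> apply_moves:
  commands:
    - [0,0,0,0.025,-0.05,0,50]
    - [0,0,0,0.05,-0.1,0,50]
    - [0,0,0,0.075,-0.15,0,50]
    - [0,0,0,0.1,-0.2,0,50]
    - [0,0,0,0.125,-0.252,-0.03,50]

```text
time: 4.05
tool_pos: [0.5212, -0.0682, 0.3256]
ee_rot: [3.136, 0.002, 1.648]
wrist_force: [0.5, 1.1, 0.4]
width: 0.047
finger_force: 0.0
```

```bash
python3 - <<'E'
from h import *
o=get_obs();print(o['time'],o['tool_pos'],o['ee_rot'],o['joint_positions'])
S={n:snap(n,n+'1.png') for n in('side','top')}
for q in('wheel_mark','pointer','wheel_axle'):
  for n in S:
    r=place_of(n,q);print(q,n,[(np.round(k['pixel'],1),round(k['score'],2)) for k in r[:2]])
print(proj(S['top'],o['tool_pos']),proj(S['side'],o['tool_pos']))
a=cv2.imread('pics/side1.png')[140:300,200:360];b=cv2.imread('pics/top1.png')[110:270,240:400]
cv2.imwrite('pics/z1.png',np.hstack([cv2.resize(a,(400,400)),cv2.resize(b,(400,400))]))
E
```

```text
4.05 [ 0.52115545 -0.06820652  0.32560027] [3.13587829e+00 1.68450426e-03 1.64800109e+00] [-2.38146316e-01  3.59537974e-02  1.18854421e+00  1.81289089e-04
  1.91113962e+00 -3.15294866e-01]
wheel_mark side [(array([296.8, 235.5]), 0.64)]
wheel_mark top []
pointer side [(array([308.4, 266.8]), 0.95), (array([238.9, 174.9]), 0.34)]
pointer top [(array([346. , 189.8]), 0.78)]
wheel_axle side [(array([295.7, 251.3]), 0.75), (array([263.1, 178.3]), 0.27)]
wheel_axle top []
[313.09003454 194.26962144] [264.83072288 158.25424444]
```

View pics/z1.png

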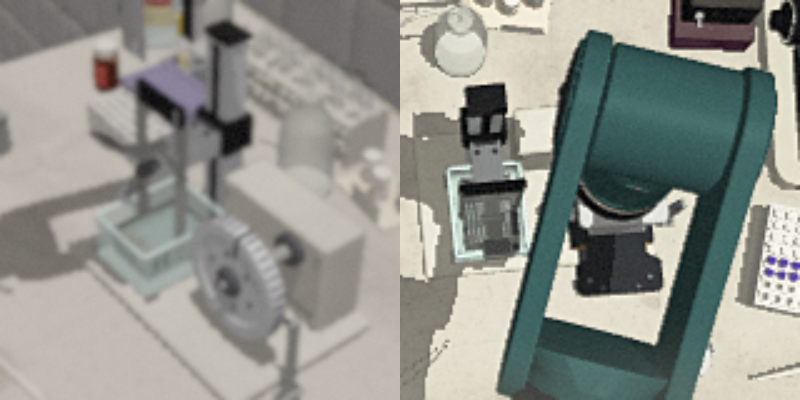

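```bash
python3 - <<'E'
from h import *
s=snap('side','side2.png');o=get_obs();print(o['time'],o['tool_pos'],o['ee_rot'],o['joint_positions'])
print(proj(s,o['tool_pos']),s['cx'],s['cy'],s['vertical_fov'])
E
```

```text
4.5 [ 0.51947278 -0.06430934  0.32447919] [3.13929042e+00 5.00605358e-04 1.65108655e+00] [-2.31668747e-01  3.35456718e-02  1.19323903e+00  2.44286913e-04
  1.91246318e+00 -3.11877431e-01]
[263.17044193 158.13816531] 257.00580929327776 192.10113066174978 49.15790092513785
```

View pics/side2.png

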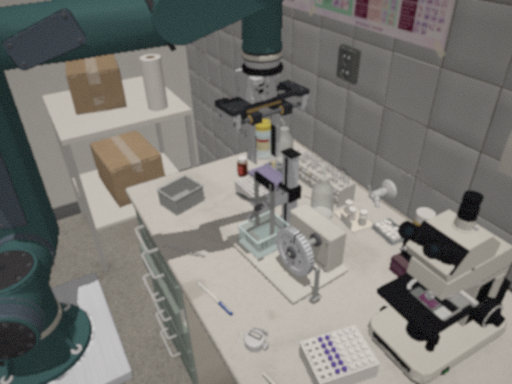

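>>> apply_moves:
  commands:
    - [-0.1,-0.008,0,0.012,-0.015,-0.04,50]
    - [-0.2,-0.016,0,0.024,-0.03,-0.08,50]
    - [-0.249,-0.02,0,0.0345,-0.044,-0.115,50]
    - [-0.249,-0.02,0,0.0345,-0.044,-0.134,50]
    - [-0.249,-0.02,0,0.0345,-0.044,-0.134,50]

```text
time: 5.0
tool_pos: [0.5521, -0.1079, 0.1854]
ee_rot: [-3.135, 0.248, 1.653]
wrist_force: [-0.7, -0.4, -1.2]
width: 0.0473
finger_force: 0.0
```

>>> apply_moves:
  commands:
    - [0,0,0,0.0003,-0.004,-0.015,50]
    - [0,0,0,0.0006,-0.008,-0.03,50]
    - [0,0,0,0.001,-0.0115,-0.045,50]
    - [0,0,0,0.001,-0.0145,-0.058,50]
    - [0,0,0,0.001,-0.0145,-0.058,50]

```text
time: 5.5
tool_pos: [0.5541, -0.1242, 0.1294]
ee_rot: [-3.139, 0.249, 1.649]
wrist_force: [0.2, 0.2, 0.5]
width: 0.047
finger_force: 0.0
```

```bash
python3 - <<'E'
from h import *
S={n:snap(n,n+'3.png') for n in('side','top')};o=get_obs();print(o['time'],o['tool_pos'],o['ee_rot'],o['wrist_force'])
print({n:proj(S[n],o['tool_pos']) for n in S})
a=cv2.imread('pics/side3.png')[180:300,235:355];b=cv2.imread('pics/top3.png')[130:250,270:390]
cv2.imwrite('pics/z3.png',np.hstack([cv2.resize(a,(400,400)),cv2.resize(b,(400,400))]))
E
```

```text
5.6 [ 0.55523294 -0.12425359  0.13146013] [3.14068887 0.24987371 1.64859565] [-0.81414139  1.03309925 -0.28195993]
{'side': array([291.37474785, 238.9327166 ]), 'top': array([324.3850859 , 193.11191771])}
```

View pics/z3.png

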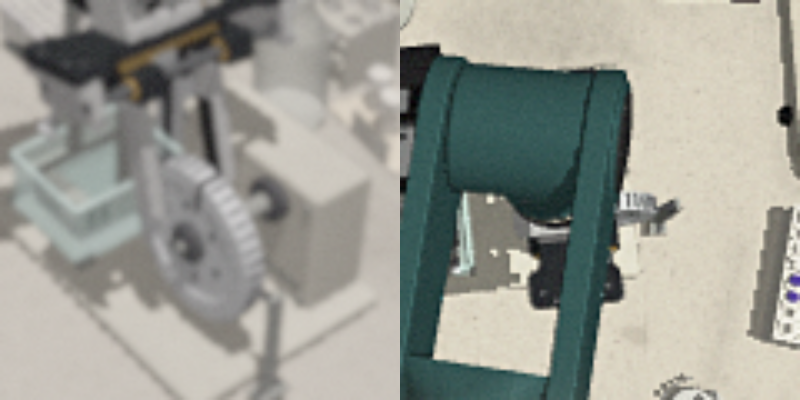

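>>> apply_moves:
  commands:
    - [0,0,0,0,0,0,12]
    - [0,0,0,0,0,0,12]
    - [0,0,0,0,0,0,12]
    - [0,0,0,0,0,0,12]
    - [0,0,0,0,0,0,12]

```text
time: 6.1
tool_pos: [0.558, -0.124, 0.1317]
ee_rot: [3.134, 0.25, 1.649]
wrist_force: [7.3, -0.9, -3.2]
width: 0.0155
finger_force: 30.0
```

>>> apply_moves:
  commands:
    - [0.07,0.006,0,0.001,-0.0023,0.0004,12]
    - [0.13,0.01,0,0.002,-0.0042,0.0006,12]
    - [0.2,0.016,0,0.003,-0.0065,0.0007,12]
    - [0.26,0.021,0,0.0035,-0.0084,0.0007,12]
    - [0.325,0.026,0,0.004,-0.0105,0.0005,12]

```text
time: 6.6
tool_pos: [0.5588, -0.1324, 0.1322]
ee_rot: [-3.141, -0.083, 1.651]
wrist_force: [-1.7, 5.9, 0.4]
width: 0.0158
finger_force: 30.0
```

>>> apply_moves:
  commands:
    - [0.08,0.006,0,0.0002,-0.0026,-0.0003,12]
    - [0.16,0.013,0,0.0004,-0.005,-0.001,12]
    - [0.24,0.019,0,0.0006,-0.0075,-0.0018,12]
    - [0.32,0.026,0,0.0008,-0.01,-0.0028,12]
    - [0.4,0.032,0,0.001,-0.0123,-0.0038,12]

```text
time: 7.1
tool_pos: [0.5599, -0.1436, 0.1295]
ee_rot: [3.141, -0.487, 1.653]
wrist_force: [0.2, 9.3, -0.2]
width: 0.0158
finger_force: 30.0
```

>>> apply_moves:
  commands:
    - [0,0,0,0,0,0,12]
    - [0,0,0,0,0,0,50]
    - [0,0,0,0,0,0,50]
    - [0,0,0,0,0,0,50]
    - [0,0,0,0,0,0,50]

```text
time: 7.6
tool_pos: [0.5601, -0.1471, 0.1279]
ee_rot: [-3.141, -0.477, 1.649]
wrist_force: [0.3, -0.2, -1.2]
width: 0.0441
finger_force: 0.0
```

```bash
python3 - <<'E'
from h import *
S={n:snap(n,n+'4.png') for n in('side','top')};o=get_obs();print(o['time'],o['tool_pos'],o['ee_rot'],o['wrist_force'],o['joint_positions'])
for q in('wheel_mark','hook_seat','rack_bar'):
  for n in S:
    r=place_of(n,q);print(q,n,[(np.round(k['pixel'],1),round(k['score'],2)) for k in r[:2]])
for a in np.arange(.5,1.41,.1):
  rr=.06*np.sin(a); print(round(a,1),proj(S['side'],[.558-.008+.08*rr,-.131-rr,.1+.06*np.cos(a)]).round(1))
E
```

```text
7.7 [ 0.56014351 -0.14703926  0.12792688] [-3.14097161 -0.4770002   1.64869541] [-0.01639199 -0.67634588 -0.54852635] [-0.57979841  0.35456718  1.28386458  0.381294    1.7930873  -0.62771733]
wheel_mark side []
wheel_mark top [(array([342.5, 195.2]), 0.82)]
hook_seat side [(array([263.3, 193.9]), 0.55), (array([264.1, 191.7]), 0.38)]
hook_seat top [(array([277.2, 191.3]), 0.7), (array([351.1, 254.2]), 0.66)]
rack_bar side [(array([266.1, 192. ]), 0.97)]
rack_bar top [(array([273.6, 185.9]), 0.73)]
0.5 [299.7 241.3]
0.6 [301.1 243.6]
0.7 [302.5 246.1]
0.8 [303.7 248.6]
0.9 [304.8 251.1]
1.0 [305.8 253.7]
1.1 [306.5 256.2]
1.2 [307.2 258.7]
1.3 [307.6 261.1]
1.4 [307.9 263.4]
```

>>> apply_moves:
  commands:
    - [0,0,0,0.001,-0.018,0.035,50]
    - [-0.14,-0.011,0,0.002,-0.022,0.06,50]
    - [-0.28,-0.022,0,0.001,-0.01,0.07,50]
    - [-0.42,-0.034,0,0,0.005,0.075,50]
    - [-0.56,-0.045,0,-0.002,0.022,0.07,50]

```text
time: 8.5
tool_pos: [0.5597, -0.1258, 0.2018]
ee_rot: [3.133, 0.092, 1.647]
wrist_force: [0.9, 0.7, -0.4]
width: 0.0471
finger_force: 0.0
```

>>> apply_moves:
  commands:
    - [-0.15,-0.012,0,-0.002,0.016,0,50]
    - [-0.17,-0.014,0,-0.002,0.017,-0.008,50]
    - [-0.17,-0.014,0,-0.001,0.012,-0.03,50]
    - [-0.17,-0.014,0,0,0.005,-0.052,50]
    - [-0.17,-0.014,0,0,0.001,-0.066,50]

```text
time: 9.0
tool_pos: [0.5572, -0.1244, 0.1296]
ee_rot: [-3.14, 0.254, 1.649]
wrist_force: [0.6, -0.2, -0.0]
width: 0.0472
finger_force: 0.0
```

```bash
python3 - <<'E'
from h import *
S={n:snap(n,n+'5.png') for n in('side','top')};o=get_obs();print(o['time'],o['tool_pos'],o['ee_rot'],o['wrist_force'])
for q in('wheel_mark',):
  for n in S:
    r=place_of(n,q);print(q,n,[(np.round(k['pixel'],1),round(k['score'],2)) for k in r[:2]])
a=cv2.imread('pics/side5.png')[180:300,235:355]
cv2.imwrite('pics/z5.png',cv2.resize(a,(500,500)))
E
```

```text
9.1 [ 0.55630752 -0.12471868  0.12869574] [-3.13698416  0.25298138  1.64836189] [ 0.02688437 -0.11054203 -0.26722255]
wheel_mark side [(array([305.5, 248.9]), 0.56)]
wheel_mark top [(array([343.5, 193.6]), 0.42)]
```

View pics/z5.png

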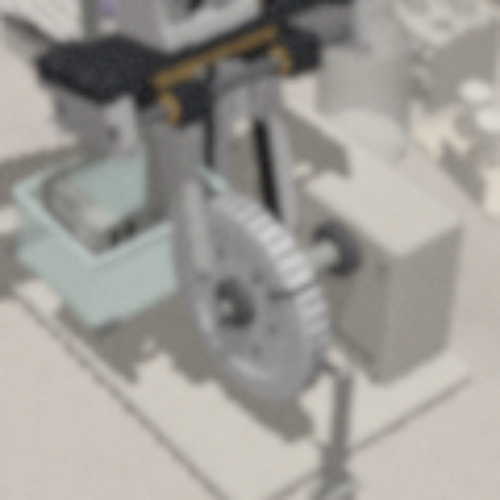

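>>> apply_moves:
  commands:
    - [0,0,0,0.002,0,0.001,12]
    - [0,0,0,0.002,0,0.002,12]
    - [0,0,0,0.002,0,0.002,12]
    - [0,0,0,0.002,0,0.002,12]
    - [0,0,0,0.002,0,0.002,12]

```text
time: 9.7
tool_pos: [0.558, -0.1243, 0.1346]
ee_rot: [-3.138, 0.255, 1.649]
wrist_force: [-7.7, 0.7, 5.2]
width: 0.0157
finger_force: 30.0
```

>>> apply_moves:
  commands:
    - [0.06,0.005,0,0,-0.002,0.0004,12]
    - [0.12,0.01,0,0.0002,-0.0039,0.0006,12]
    - [0.18,0.014,0,0.0004,-0.0058,0.0007,12]
    - [0.24,0.019,0,0.0006,-0.0077,0.0007,12]
    - [0.3,0.024,0,0.0008,-0.0096,0.0006,12]

```text
time: 10.2
tool_pos: [0.5585, -0.1295, 0.1346]
ee_rot: [-3.137, -0.056, 1.652]
wrist_force: [-6.3, 9.2, 2.3]
width: 0.0156
finger_force: 30.0
```

>>> apply_moves:
  commands:
    - [0.08,0.006,0,0.0002,-0.0025,-0.0002,12]
    - [0.16,0.013,0,0.0004,-0.005,-0.0007,12]
    - [0.24,0.019,0,0.0006,-0.0074,-0.0015,12]
    - [0.25,0.02,0,0.0006,-0.0078,-0.0016,12]
    - [0.25,0.02,0,0.0006,-0.0078,-0.0016,12]

```text
time: 10.7
tool_pos: [0.5594, -0.1383, 0.1335]
ee_rot: [-3.137, -0.306, 1.65]
wrist_force: [-5.1, 6.8, 4.9]
width: 0.0159
finger_force: 30.0
```

```bash
cat > m.py <<'E'
from h import *
import sys
S={n:snap(n,n+sys.argv[1]+'.png') for n in('side','top')};o=get_obs();print(o['time'],o['tool_pos'],o['ee_rot'],o['wrist_force'])
for q in('wheel_mark','pointer','wheel_axle','rack_bar','rack_grip','keeper_tab','hook_seat','keeper_tongue'):
  P={}
  for n in S:
    r=place_of(n,q);P[n]=r[0]['pixel'] if r else None;print(q,n,[(np.round(k['pixel'],1),round(k['score'],2)) for k in r[:2]])
  if all(P[n] is not None for n in P): print('   ',*tri([ray(S[n],P[n]) for n in P]))
E
python3 m.py 6
```

```text
10.8 [ 0.55937183 -0.13834797  0.13352443] [-3.13709705 -0.30422093  1.65081435] [-5.10238861  5.3048662   4.23135533]
wheel_mark side [(array([308.4, 256.4]), 0.87)]
wheel_mark top []
pointer side [(array([311.9, 266.5]), 0.93)]
pointer top [(array([346.7, 190.6]), 0.83)]
    [ 0.56646062 -0.19302718  0.09783075] [np.float64(0.0018359484752692064), np.float64(0.0018359484752690331)]
wheel_axle side [(array([294.7, 251.8]), 0.86)]
wheel_axle top [(array([323.7, 193.1]), 0.62)]
    [ 0.56216158 -0.12856899  0.09185372] [np.float64(0.000559534720916054), np.float64(0.0005595347209159442)]
rack_bar side [(array([263.6, 184.4]), 0.87), (array([294.3, 251. ]), 0.22)]
rack_bar top [(array([275. , 182.7]), 0.65), (array([177.2, 235.4]), 0.42)]
    [0.57052348 0.01740844 0.19507493] [np.float64(0.002549204434158764), np.float64(0.0025492044341584677)]
rack_grip side [(array([261.8, 163.5]), 0.88)]
rack_grip top [(array([276.7, 182.2]), 0.68)]
    [0.56213845 0.01430036 0.25801845] [np.float64(0.0003261640979714221), np.float64(0.00032616409797148064)]
keeper_tab side [(array([245.1, 180.8]), 0.7)]
keeper_tab top [(array([278.8, 204.7]), 0.86)]
    [0.51040789 0.00742933 0.23102058] [np.float64(0.001632403887847321), np.float64(0.001632403887847298)]
hook_seat side [(array([263.3, 185. ]), 0.61), (array([265. , 185.3]), 0.57)]
hook_seat top [(array([275.7, 184.5]), 0.71), (array([278.5, 181.5]), 0.19)]
    [0.56677447 0.01505479 0.1956159 ] [np.float64(0.0012284845107873661), np.float64(0.0012284845107873197)]
keeper_tongue side [(array([264.7, 180. ]), 0.51), (array([183.2, 252.3]), 0.28)]
keeper_tongue top [(array([276.7, 186.7]), 0.78)]
    [0.56262537 0.01094858 0.21248058] [np.float64(0.003918475922631505), np.float64(0.003918475922631255)]
```

>>> apply_moves:
  commands:
    - [0.07,0.006,0,0.0002,-0.0025,-0.0005,12]
    - [0.14,0.011,0,0.0004,-0.005,-0.0013,12]
    - [0.21,0.017,0,0.0006,-0.0075,-0.0022,12]
    - [0.28,0.022,0,0.0008,-0.0098,-0.0035,12]
    - [0.28,0.022,0,0.0008,-0.0098,-0.0035,12]

```text
time: 12.1
tool_pos: [0.5603, -0.1481, 0.1294]
ee_rot: [-3.137, -0.591, 1.65]
wrist_force: [-3.7, 8.3, 1.7]
width: 0.0159
finger_force: 30.0
```

```bash
python3 m.py 7 | egrep -A2 '^[0-9]|mark|pointer s|grip|bar'; python3 -c "
import cv2
a=cv2.imread('pics/side7.png')[210:290,265:345]
cv2.imwrite('pics/z7.png',cv2.resize(a,(560,560),interpolation=2))"
```

```text
12.2 [ 0.56033538 -0.14816603  0.12937194] [-3.13635653 -0.5864885   1.65010498] [-4.80925868  6.64136932  0.29023913]
wheel_mark side [(array([308.3, 266.3]), 0.73)]
wheel_mark top [(array([344.8, 194.3]), 0.86)]
    [ 0.55757381 -0.18816817  0.09820061] [np.float64(0.0003670050692697711), np.float64(0.00036700506926988253)]
pointer side [(array([309.2, 266.5]), 0.67), (array([284.4, 252.8]), 0.18)]
pointer top [(array([345.5, 191.4]), 0.98)]
    [ 0.56328786 -0.18924084  0.09663096] [np.float64(0.002942169935204281), np.float64(0.002942169935204194)]
--
rack_bar side [(array([264.5, 177.3]), 0.27)]
rack_bar top [(array([277. , 186.5]), 0.65), (array([276.3, 183.4]), 0.48)]
    [0.56177194 0.01043274 0.22072685] [np.float64(0.003998601414393865), np.float64(0.003998601414393933)]
rack_grip side []
rack_grip top [(array([274.9, 181.1]), 0.96)]
keeper_tab side []
keeper_tab top [(array([282.3, 205. ]), 0.65)]
```

View pics/z7.png

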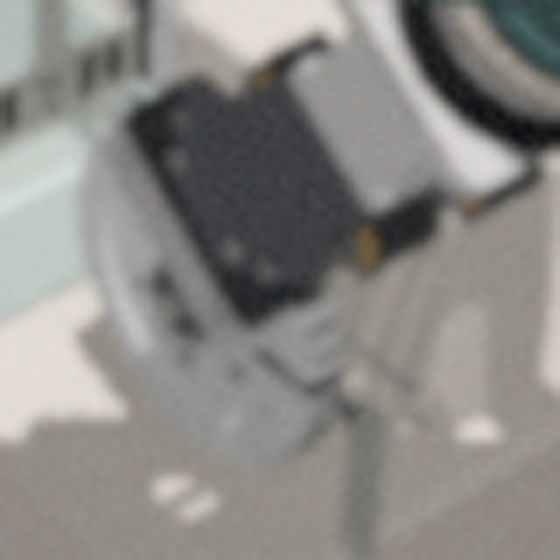

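>>> apply_moves:
  commands:
    - [0,0,0,0,0.002,0,50]
    - [0,0,0,0,0.002,0,50]
    - [0,0,0,0,0.002,0,50]
    - [0,0,0,0.002,-0.021,0.04,50]
    - [0,0,0,0.003,-0.04,0.075,50]

```text
time: 13.5
tool_pos: [0.5647, -0.1912, 0.204]
ee_rot: [-3.138, -0.58, 1.647]
wrist_force: [0.2, 0.0, 1.3]
width: 0.0466
finger_force: 0.0
```

>>> apply_moves:
  commands:
    - [-0.1,-0.008,0,-0.005,0,0.05,50]
    - [-0.25,-0.02,0,-0.02,0,0.1,50]
    - [-0.4,-0.032,0,-0.05,0.02,0.12,50]
    - [-0.52,-0.042,0,-0.08,0.05,0.13,50]
    - [-0.595,-0.047,0,-0.1,0.08,0.13,50]

```text
time: 14.0
tool_pos: [0.4645, -0.1105, 0.3395]
ee_rot: [3.131, 0.027, 1.648]
wrist_force: [0.1, 0.8, 0.8]
width: 0.0472
finger_force: 0.0
```

```bash
python3 m.py 8; python3 -c "
import cv2,numpy as np
a=cv2.imread('pics/side8.png')
z=lambda y,x:cv2.resize(a[y:y+70,x:x+70],(400,400),interpolation=2)
cv2.imwrite('pics/z8.png',np.hstack([z(215,265),z(150,225)]))"
```

```text
14.1 [ 0.46338528 -0.10661322  0.3381235 ] [3.13433877 0.02167738 1.65557397] [0.23023477 0.23410253 0.0980712 ]
wheel_mark side [(array([313.2, 263.9]), 0.65)]
wheel_mark top [(array([174.1, 233.5]), 0.24)]
    [ 0.61006514  0.1991704  -0.17117128] [np.float64(0.21911109578449953), np.float64(0.21911109578449972)]
pointer side [(array([309.5, 266.2]), 0.65)]
pointer top [(array([276.5, 180.4]), 0.43)]
    [ 0.66552936 -0.01294581 -0.1135349 ] [np.float64(0.02988474882306488), np.float64(0.029884748823064997)]
wheel_axle side [(array([294.3, 250.4]), 0.66)]
wheel_axle top [(array([322.6, 195.3]), 0.64), (array([275.4, 183. ]), 0.31)]
    [ 0.55836262 -0.12628882  0.09523031] [np.float64(0.004052117946127378), np.float64(0.004052117946127676)]
rack_bar side [(array([266.6, 182.7]), 0.64)]
rack_bar top [(array([275.1, 184.2]), 0.81)]
    [0.57102647 0.01497161 0.19965704] [np.float64(0.00325525816565857), np.float64(0.0032552581656585364)]
rack_grip side [(array([264.8, 160.7]), 0.92)]
rack_grip top [(array([276.1, 183.5]), 0.83), (array([273.3, 191.2]), 0.63)]
    [0.56320223 0.01357984 0.26408926] [np.float64(0.005616508698971724), np.float64(0.005616508698971686)]
keeper_tab side [(array([243.1, 175. ]), 0.77)]
keeper_tab top [(array([283.2, 208.3]), 0.72)]
    [ 0.49922679 -0.00293628  0.25603526] [np.float64(0.0028792487238424305), np.float64(0.0028792487238422384)]
hook_seat side [(array([263.4, 181.1]), 0.93), (array([186.5, 251.4]), 0.32)]
hook_seat top [(array([274.8, 185.2]), 0.96), (array([281.5, 207.1]), 0.28)]
    [0.56538551 0.01678426 0.20579062] [np.float64(0.0012884081678606284), np.float64(0.0012884081678606121)]
keeper_tongue side [(array([264.1, 176.2]), 0.51)]
keeper_tongue top [(array([277.8, 184.6]), 0.82)]
    [0.56348379 0.00963988 0.22442775] [np.float64(0.0011448962108470985), np.float64(0.0011448962108468992)]
```

View pics/z8.png

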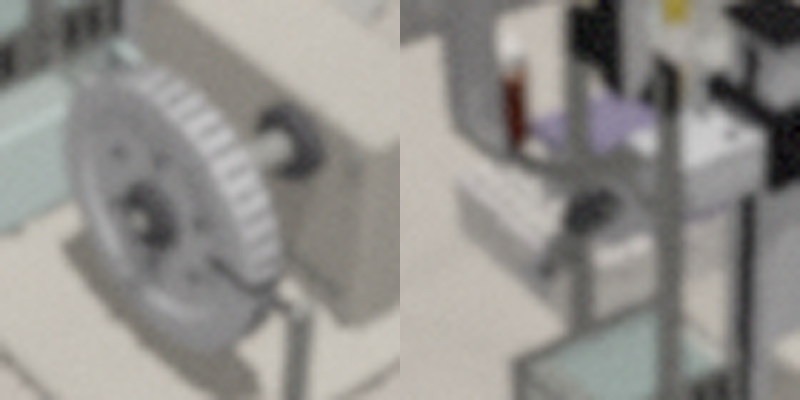

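```bash
python3 - <<'E'
from h import *
s=snapshot('side')
Z=lambda P:((proj(s,P)-[265,215])*5.714).round(0)
for w in(.08,):
  ex=np.array([np.cos(w),np.sin(w),0]);ey=np.array([-np.sin(w),np.cos(w),0]);ez=np.array([0,0,1.])
  A=np.array([.5585,-.131,.1])
  print('hub',Z(A-.02*ex),'pointer',Z(A-.0635*ey),'rim top/bot/left front',Z(A-.008*ex+.06*ez),Z(A-.008*ex-.06*ez),Z(A-.008*ex+.06*ey))
  for a in(1.3,1.4,1.5,1.57,1.65,1.75):
    d=-np.sin(a)*ey+np.cos(a)*ez
    i,o,b=[Z(A+r*d+x*ex) for r,x in((.034,-.008),(.06,-.008),(.06,.008))];print(a,i,o,b,o-i)
E
```

```text
hub [126. 223.] pointer [269. 294.] rim top/bot/left front [153.  96.] [146. 317.] [ 60. 131.]
1.3 [202. 240.] [245. 264.] [277. 246.] [43. 24.]
1.4 [203. 247.] [247. 277.] [279. 260.] [44. 30.]
1.5 [204. 254.] [247. 289.] [279. 272.] [43. 35.]
1.57 [204. 259.] [247. 297.] [279. 280.] [43. 38.]
1.65 [203. 264.] [246. 306.] [278. 288.] [43. 42.]
1.75 [202. 269.] [244. 316.] [275. 298.] [42. 47.]
```

```bash
python3 - <<'E'
import cv2
g=cv2.imread('pics/side8.png',0)
print('     ',*range(298,320))
for r in range(255,274): print(r,*('%3d'%v for v in g[r,298:320]))
E
```

```text
298 299 300 301 302 303 304 305 306 307 308 309 310 311 312 313 314 315 316 317 318 319
255 129 117 117 120 127 133 137 141 151 164 174 175 172 163 153 137 122 118 118 122 127 131
256 133 130 130 128 129 129 136 139 144 161 170 168 159 150 148 140 120 117 118 125 129 129
257 137 135 136 134 131 129 131 137 143 155 158 157 152 153 157 144 126 112 116 127 131 130
258 137 138 135 132 128 130 134 137 140 149 154 155 161 165 162 147 126 111 118 125 130 128
259 138 136 131 121 122 126 131 137 141 149 155 162 161 162 153 141 122 109 113 121 123 128
260 136 139 127 114 102 107 120 130 137 145 155 158 155 149 139 131 126 115 111 116 119 125
261 131 130 128 116  99  92 107 119 134 140 151 151 145 142 139 133 128 120 122 116 111 117
262 121 122 124 120 109 100  96 109 123 139 148 150 146 151 145 134 125 129 126 124 116 112
263 112 114 120 122 122 115 111 102 108 125 142 147 145 138 126 125 134 144 142 130 123 111
264 120 118 125 123 125 127 126 113 105 112 121 126 120 111 106 123 156 171 161 144 130 121
265 130 133 133 130 128 132 132 127 115 107 105 102  98  96 105 136 169 182 178 161 140 129
266 133 134 136 134 133 135 134 134 129 122 113 103 102 103 110 128 161 180 184 171 153 137
267 136 137 138 137 136 136 135 139 133 129 129 120 112 111 104 116 137 157 167 170 162 151
268 146 143 143 141 142 136 134 136 138 137 134 126 111 108 108 106 114 124 150 159 162 155
269 154 149 150 144 142 139 137 137 137 138 132 113 105 113 130 132 123 122 143 150 150 153
270 153 149 148 143 138 137 137 135 136 134 129 108 106 121 153 162 147 133 135 138 134 146
271 144 142 140 141 138 136 138 137 136 132 119 110 122 148 174 179 166 135 121 119 122 141
272 139 137 136 139 135 138 134 135 132 125 118 124 150 172 188 186 169 136 116 108 120 144
273 136 137 137 133 137 135 137 134 131 129 135 155 175 188 191 188 170 138 117 113 122 146
```

```bash
python3 - <<'E'
from h import *
from scipy.optimize import least_squares
s=snap('side');
m=masks_of('side','wheel')
for k in m[:2]: print(k['score'],k['extent'],k['mask'].sum())
M=m[0]['mask'].astype(np.uint8)
c=max(cv2.findContours(M,0,1)[0],key=cv2.contourArea)[:,0,:].astype(float)
ez=np.array([0,0,1.]);th=np.linspace(0,2*np.pi,200)
def hull(p,w,g):
    ex=np.array([np.cos(w),np.sin(w),0]);ey=np.array([-np.sin(w),np.cos(w),0])
    A=np.array(p)
    P=[proj(s,A+x*ex+(.06+g)*(np.cos(t)*ez+np.sin(t)*ey)) for x in(-.008,.008) for t in th]
    return cv2.convexHull(np.array(P,np.float32)),A,ex,ey
for w in(.06,.08,.10):
  def res(q):
    h,_,_,_=hull([.5585,q[0],q[1]],w,0)
    return [cv2.pointPolygonTest(h,(float(a),float(b)),True) for a,b in c]
  r=least_squares(res,[-.131,.1],diff_step=1e-3,loss='soft_l1')
  h,A,ex,ey=hull([.5585,*r.x],w,0)
  print(w,r.x.round(4),'rms',np.sqrt(np.mean(np.square(res(r.x)))).round(2))
  print(' ptr',proj(s,A-.0635*ey).round(1))
  for a in(1.4,1.5,1.57,1.65):
    d=-np.sin(a)*ey+np.cos(a)*ez
    print('  ',a,*[proj(s,A+rr*d+x*ex).round(1) for rr,x in((.034,-.008),(.06,-.008),(.06,.008))])
E
```

```text
0.55 [274.2, 222.7, 316.8, 277.2] 1379
0.06 [-0.1323  0.1002] rms 0.47
 ptr [312. 267.]
   1.4 [300.7 258.7] [308.1 264. ] [313.8 261. ]
   1.5 [300.7 259.9] [308.2 266.1] [313.8 263.1]
   1.57 [300.7 260.7] [308.1 267.5] [313.8 264.6]
   1.65 [300.6 261.5] [308. 269.] [313.6 266.1]
0.08 [-0.1322  0.1   ] rms 0.48
 ptr [312.4 266.8]
   1.4 [300.9 258.6] [308.5 263.8] [314.1 260.7]
   1.5 [301.  259.8] [308.6 265.9] [314.1 262.9]
   1.57 [300.9 260.6] [308.5 267.4] [314.1 264.3]
   1.65 [300.9 261.5] [308.4 268.9] [313.9 265.8]
0.1 [-0.1319  0.0998] rms 0.59
 ptr [312.7 266.5]
   1.4 [301.1 258.5] [308.9 263.6] [314.4 260.5]
   1.5 [301.2 259.7] [309.  265.8] [314.4 262.6]
   1.57 [301.2 260.5] [308.9 267.2] [314.4 264. ]
   1.65 [301.1 261.4] [308.8 268.7] [314.2 265.6]
```

>>> apply_moves:
  commands:
    - [0,0,0,0.045,-0.012,0,50]
    - [0,0,0,0.09,-0.024,-0.02,50]
    - [0,0,0,0.096,-0.0255,-0.06,50]
    - [0,0,0,0.096,-0.0255,-0.11,50]
    - [0,0,0,0.096,-0.0255,-0.155,50]

```text
time: 15.55
tool_pos: [0.5615, -0.1366, 0.1768]
ee_rot: [-3.141, 0.019, 1.649]
wrist_force: [0.1, -0.2, -0.3]
width: 0.0471
finger_force: 0.0
```

>>> apply_moves:
  commands:
    - [0,0,0,0,0,-0.03,50]
    - [0,0,0,0,0,-0.049,50]
    - [0,0,0,0,0,-0.049,12]
    - [0,0,0,0,0,-0.049,12]
    - [0,0,0,0,0,-0.049,12]

```text
time: 16.05
tool_pos: [0.5625, -0.1371, 0.1326]
ee_rot: [3.138, 0.021, 1.649]
wrist_force: [0.4, -1.0, 0.6]
width: 0.0261
finger_force: 0.0
```

>>> apply_moves:
  commands:
    - [0.03,0.002,0,0,-0.001,0,12]
    - [0.06,0.005,0,0,-0.002,0,12]
    - [0.09,0.007,0,0,-0.003,0,12]
    - [0.09,0.007,0,0,-0.003,0,12]
    - [0.09,0.007,0,0,-0.003,0,12]

```text
time: 16.55
tool_pos: [0.5594, -0.1391, 0.1317]
ee_rot: [-3.139, -0.075, 1.649]
wrist_force: [-6.7, 1.2, 3.0]
width: 0.0158
finger_force: 30.0
```

```bash
cat > w.py <<'E'
from h import *
s=snap('side','w.png');print(get_obs()['time'],[(k['pixel'],k['score']) for k in place_of('side','wheel_mark')])
g=cv2.cvtColor(s['pixels'],cv2.COLOR_RGB2GRAY)
print('     ',*range(299,315))
for r in range(256,274): print(r,*('%3d'%v for v in g[r,299:315]))
E
python3 w.py
```

```text
16.6 [([311.3, 267.2], 0.96)]
      299 300 301 302 303 304 305 306 307 308 309 310 311 312 313 314
256 139 137 138 144 146 149 152 157 166 175 179 187 186 179 161 140
257 146 145 143 144 142 146 153 157 168 180 184 184 176 169 155 136
258 151 151 149 148 144 149 152 158 166 175 175 170 165 164 157 139
259 152 150 145 142 144 148 151 154 160 161 165 164 172 173 167 146
260 148 144 133 127 133 144 148 152 157 163 171 171 174 171 161 148
261 145 142 123 107 118 133 141 152 154 166 172 170 165 158 151 146
262 135 139 125 107 107 117 133 148 156 165 162 156 148 147 148 147
263 127 136 132 128 114 117 124 138 155 160 157 152 147 146 145 145
264 131 139 139 135 131 124 117 123 142 154 155 151 143 134 131 151
265 144 147 142 141 136 139 131 123 127 143 148 141 123 114 130 166
266 147 154 144 143 144 146 145 134 123 122 123 115 107 112 137 171
267 153 151 150 146 145 149 147 146 131 124 112 107 109 113 125 150
268 159 159 155 151 148 152 150 152 143 131 126 112 115 122 121 122
269 165 162 159 156 152 152 154 149 149 143 129 121 129 147 147 134
270 167 164 159 157 152 150 151 152 151 142 131 130 152 172 178 161
271 159 158 154 151 152 152 153 151 147 138 131 146 174 195 197 179
272 154 154 149 150 151 151 154 146 142 131 142 169 191 205 203 183
273 154 150 150 149 150 152 151 145 141 147 170 189 205 210 205 185
```

>>> apply_moves:
  commands:
    - [0,0,0,0,0.001,0,50]
    - [0,0,0,0,0.001,0,50]
    - [0,0,0,0,0.001,0,50]
    - [0,0,0,0,0.001,0.045,50]
    - [0,0,0,0,0.001,0.09,50]

```text
time: 17.15
tool_pos: [0.5604, -0.1384, 0.2194]
ee_rot: [-3.138, -0.073, 1.648]
wrist_force: [-0.3, 0.5, 1.0]
width: 0.0469
finger_force: 0.0
```

>>> apply_moves:
  commands:
    - [-0.07,-0.006,0,0,0,0.05,30]
    - [-0.07,-0.006,0,-0.02,0.03,0.09,0]
    - [-0.07,-0.006,0,-0.05,0.07,0.1,0]
    - [-0.07,-0.006,0,-0.07,0.11,0.1,0]
    - [-0.07,-0.006,0,-0.07,0.146,0.1,0]

```text
time: 17.65
tool_pos: [0.4899, 0.0087, 0.3233]
ee_rot: [3.135, -0.0, 1.649]
wrist_force: [0.0, -0.9, -0.4]
width: 0.0104
finger_force: 0.0
```

```bash
python3 m.py 9 | egrep -A3 '^[0-9]|mark|grip s|bar s|tab|seat|tongue'
```

```text
17.75 [0.49096593 0.01071561 0.32196327] [ 3.13680730e+00 -1.94014668e-03  1.65456815e+00] [0.4847937  0.06512237 0.49766183]
wheel_mark side [(array([310.6, 265.3]), 0.67)]
wheel_mark top [(array([344.4, 193.4]), 0.47)]
    [ 0.5618277  -0.18793072  0.09828702] [np.float64(0.0021626084216678334), np.float64(0.0021626084216680203)]
pointer side [(array([312.7, 266.7]), 0.76)]
pointer top [(array([346. , 190.8]), 0.6)]
--
rack_bar side [(array([266.2, 177.8]), 0.67)]
rack_bar top []
rack_grip side [(array([263.1, 160.6]), 0.75), (array([265. , 178.8]), 0.46)]
rack_grip top []
keeper_tab side [(array([242.1, 174.4]), 0.59)]
keeper_tab top []
hook_seat side [(array([264.3, 180.5]), 0.94), (array([293.4, 249.3]), 0.64)]
hook_seat top [(array([346.5, 191.6]), 0.67), (array([166.7, 157.7]), 0.62)]
    [ 0.50547988 -0.13693242  0.32248312] [np.float64(0.02408382060315566), np.float64(0.0240838206031556)]
keeper_tongue side [(array([262.6, 179. ]), 0.81)]
keeper_tongue top []
```

>>> apply_moves:
  commands:
    - [0,0,0,0,-0.004,-0.03,0]
    - [0,0,0,0,-0.004,-0.06,0]
    - [0,0,0,0,-0.004,-0.075,0]
    - [0,0,0,0,-0.004,-0.088,0]
    - [0,0,0,0,-0.004,-0.102,0]

```text
time: 19.05
tool_pos: [0.4916, 0.0033, 0.2181]
ee_rot: [3.139, -0.001, 1.649]
wrist_force: [-0.0, 0.4, -0.1]
width: 0.0003
finger_force: 0.0
```

>>> apply_moves:
  commands:
    - [0,0,0,0,0,-0.002,0]
    - [0,0,0,0,0,-0.002,0]
    - [0,0,0,0,0,0.03,0]
    - [0,0,0,0,0,0.08,0]
    - [0,0,0,-0.04,0,0.11,0]

```text
time: 19.55
tool_pos: [0.4542, 0.003, 0.3301]
ee_rot: [3.139, -0.001, 1.649]
wrist_force: [-0.1, -0.2, -0.0]
width: 0.0002
finger_force: 0.0
```

```bash
python3 m.py 10 | egrep -A3 '^[0-9]|mark|grip s|bar s|tab|seat|tongue'
```

```text
19.65 [0.45142644 0.00328372 0.33641947] [3.12703931e+00 1.76286789e-03 1.64897589e+00] [-0.22094372 -0.18730265  0.957073  ]
wheel_mark side [(array([309.3, 265.4]), 0.6)]
wheel_mark top [(array([345.7, 193.3]), 0.61)]
    [ 0.55946111 -0.18989877  0.1016203 ] [np.float64(0.0001713510240773776), np.float64(0.00017135102407764223)]
pointer side [(array([255.7, 172.1]), 0.64), (array([310.9, 266.2]), 0.56)]
pointer top [(array([345.4, 193.3]), 0.72)]
--
rack_bar side [(array([265.3, 179.9]), 0.64)]
rack_bar top []
rack_grip side [(array([265.2, 159.3]), 0.78)]
rack_grip top []
keeper_tab side [(array([242. , 196.2]), 0.71)]
keeper_tab top []
hook_seat side [(array([263.4, 182.5]), 0.96), (array([286.5, 252.3]), 0.65)]
hook_seat top [(array([276.9, 186.5]), 0.63), (array([174. , 232.1]), 0.51)]
    [0.56194719 0.01122067 0.20604762] [np.float64(0.0013852256416078087), np.float64(0.001385225641607919)]
keeper_tongue side [(array([258.2, 169.7]), 0.8)]
keeper_tongue top []
```

>>> apply_moves:
  commands:
    - [0,0,0,0.04,0.004,0,40]
    - [0,0,0,0.08,0.008,0,40]
    - [0,0,0,0.112,0.0095,0,40]
    - [0,0,0,0.112,0.0095,-0.02,40]
    - [0,0,0,0.112,0.0095,-0.04,40]

```text
time: 20.95
tool_pos: [0.5647, 0.0128, 0.2873]
ee_rot: [3.141, -0.001, 1.649]
wrist_force: [-0.7, 0.0, -0.8]
width: 0.0357
finger_force: 0.0
```

```bash
python3 - <<'E'
from h import *
s=snap('side','g.png');o=get_obs();print(o['time'],o['tool_pos'],o['ee_rot'],o['width'])
for q in('keeper_tab','keeper_tongue','rack_grip','wheel_mark'): print(q,[(k['pixel'],k['score']) for k in place_of('side',q)[:1]])
H=np.array([.5635,.0125,.209]);f=lambda a,z:proj(s,H+[-a,-.08*a,z]).round(1)
print('tab shut/half/open',f(.06,.043),f(.071,.021),f(.069,-.004),'tongue shut/open',f(0,.012),f(.022,.038),'grip',f(0,.061))
E
```

```text
21.0 [0.56272428 0.01289506 0.2830417 ] [-3.13529547e+00 -2.06787543e-03  1.64891249e+00] 0.03710236576632024
keeper_tab [([240.7, 195.3], 0.78)]
keeper_tongue [([259.6, 173.0], 0.9)]
rack_grip [([263.6, 155.1], 0.6)]
wheel_mark [([311.0, 266.1], 0.9)]
tab shut/half/open [241.3 174.1] [237.7 183.7] [239.  192.3] tongue shut/open [263. 177.] [255.2 170.6] grip [262.8 159.2]
```

>>> apply_moves:
  commands:
    - [0,0,0,0,0,-0.015,40]
    - [0,0,0,0,0,-0.028,40]
    - [0,0,0,0,0,-0.028,5]
    - [0,0,0,0,0,-0.028,5]
    - [0,0,0,0,0,-0.028,5]

```text
time: 21.7
tool_pos: [0.5636, 0.0127, 0.2613]
ee_rot: [3.139, -0.001, 1.649]
wrist_force: [-1.3, -1.1, 0.4]
width: 0.0171
finger_force: 0.0
```

>>> apply_moves:
  commands:
    - [0,0,0,0,0,0,5]
    - [0,0,0,0,0,0,5]
    - [0,0,0,0,0,0,5]
    - [0,0,0,0,0,0,5]
    - [0,0,0,0,0,0,5]

```text
time: 22.2
tool_pos: [0.5638, 0.0128, 0.2611]
ee_rot: [3.139, -0.001, 1.649]
wrist_force: [0.9, 0.5, 3.2]
width: 0.0099
finger_force: 30.0
```

>>> apply_moves:
  commands:
    - [0,0,0,0,0,0.008,5]
    - [0,0,0,0,0,0.018,5]
    - [0,0,0,0,0,0.03,5]
    - [0,0,0,0,0,0.045,5]
    - [0,0,0,0,0,0.057,5]

```text
time: 22.7
tool_pos: [0.5632, 0.0127, 0.3189]
ee_rot: [3.14, -0.001, 1.649]
wrist_force: [-0.1, -0.1, -1.9]
width: 0.0098
finger_force: 30.0
```

>>> apply_moves:
  commands:
    - [0,0,0,-0.025,-0.002,0,5]
    - [0,0,0,-0.06,-0.005,0,5]
    - [0,0,0,-0.095,-0.0075,0,5]
    - [0,0,0,-0.125,-0.01,0,5]
    - [0,0,0,-0.15,-0.012,0,5]

```text
time: 23.2
tool_pos: [0.4116, 0.0008, 0.3183]
ee_rot: [3.14, -0.001, 1.649]
wrist_force: [0.2, 0.2, -1.8]
width: 0.0101
finger_force: 30.0
```

>>> apply_moves:
  commands:
    - [0,0,0,0,0.02,0,5]
    - [0,0,0.05,0.002,0.05,0,5]
    - [0,0,0.1,0.006,0.085,0,5]
    - [0,0,0.15,0.01,0.12,0,5]
    - [0,0,0.2,0.015,0.155,0,5]

```text
time: 23.7
tool_pos: [0.4281, 0.157, 0.3184]
ee_rot: [3.14, -0.001, 1.85]
wrist_force: [1.0, 0.6, -2.0]
width: 0.0094
finger_force: 30.0
```

>>> apply_moves:
  commands:
    - [0,0,0.03,0.005,0.035,0,5]
    - [0,0,0.057,0.01,0.07,0,5]
    - [0,0,0.057,0.015,0.11,0,5]
    - [0,0,0.057,0.02,0.14,0,5]
    - [0,0,0.057,0.022,0.155,0,5]

```text
time: 24.2
tool_pos: [0.4501, 0.3129, 0.3171]
ee_rot: [3.142, -0.001, 1.908]
wrist_force: [0.7, 0.7, -1.9]
width: 0.0101
finger_force: 30.0
```

```bash
python3 - <<'E'
from h import *
S={n:snap(n,n+'11.png') for n in('side','top')};o=get_obs();print(o['time'],o['tool_pos'],o['ee_rot'],o['width'])
for q in('drain_dish','slide_rack','rack_bar','rack_grip','wheel_mark','keeper_tab'):
  for n in S: print(q,n,[(np.round(k['pixel'],1),round(k['score'],2)) for k in place_of(n,q)[:1]])
t=o['tool_pos'];print(proj(S['side'],t-[0,0,.178]),proj(S['top'],t-[0,0,.178]), 'dish est', proj(S['side'],[.45,.317,0]),proj(S['top'],[.45,.317,0]),proj(S['top'],[.45,.317,.056]))
m=masks_of('side','drain_dish');print([(k['extent'],k['score']) for k in m[:1]])
a=cv2.imread('pics/side11.png')[110:230,140:260];b=cv2.imread('pics/top11.png')[180:300,120:240]
z=lambda i:cv2.resize(i,(400,400),interpolation=2)
cv2.imwrite('pics/z11.png',np.hstack([z(a),z(b)]))
E
```

```text
24.3 [0.45019413 0.31183438 0.31693931] [-3.14125994e+00 -4.41358910e-04  1.90798264e+00] 0.009814085182483319
drain_dish side [(array([181.8, 197.8]), 0.82)]
drain_dish top [(array([176.8, 235.2]), 0.87)]
slide_rack side [(array([178.2, 164.3]), 0.76)]
slide_rack top [(array([322.2, 193.7]), 0.74)]
rack_bar side [(array([173.8, 123.6]), 0.95)]
rack_bar top [(array([155.6, 226. ]), 0.92)]
rack_grip side [(array([168.4, 105.8]), 0.66)]
rack_grip top [(array([146.7, 224.4]), 0.91)]
wheel_mark side [(array([313.5, 267.5]), 0.83)]
wheel_mark top []
keeper_tab side [(array([240.5, 194. ]), 0.73)]
keeper_tab top [(array([283.6, 211.4]), 0.74)]
[176.89950923 164.58842176] [167.88631415 229.76017074] dish est [182.07784709 202.34608674] [176.20878803 233.01804391] [172.37877817 231.81583858]
[([157.7, 174.7, 203.9, 215.8], 0.97)]
```

View pics/z11.png

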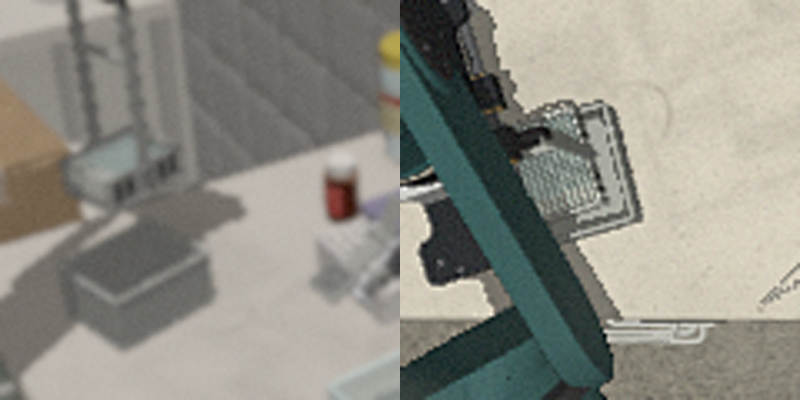

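```bash
python3 - <<'E'
from h import *
from scipy.optimize import least_squares
s=snap('side')
M=masks_of('side','drain_dish')[0]['mask'].astype(np.uint8)
c=max(cv2.findContours(M,0,1)[0],key=cv2.contourArea)[:,0,:].astype(float)
def hull(p):
    C,S=np.cos(p[2]),np.sin(p[2])
    return cv2.convexHull(np.array([proj(s,[p[0]+C*a-S*b,p[1]+S*a+C*b,z]) for a in(-.054,.054) for b in(-.044,.044) for z in(0,.056)],np.float32))
res=lambda p:[cv2.pointPolygonTest(hull(p),(float(a),float(b)),True) for a,b in c]
r=least_squares(res,[.45,.317,.335],diff_step=1e-3,loss='soft_l1');print(r.x.round(4),np.sqrt(np.mean(r.fun**2)))
r2=res([.45,.317,.335]);print(np.mean(r2),np.sqrt(np.mean(np.square(r2))))
print(get_obs()['time'],get_obs()['tool_pos'])
E
```

```text
[ 0.6046 -0.0689  0.9993] 3.090789555250812
-105.06856743365742 106.3561147949186
25.05 [0.45033864 0.31070747 0.31733463]
```

```bash
python3 - <<'E'
from h import *
from scipy.optimize import least_squares
s=snap('side')
ms=[m for m in masks_of('side','drain_dish') if m['extent'][2]<225];print([(m['extent'],m['score']) for m in ms])
c=max(cv2.findContours(ms[0]['mask'].astype(np.uint8),0,1)[0],key=cv2.contourArea)[:,0,:].astype(float)
def hull(p):
    C,S=np.cos(p[2]),np.sin(p[2])
    return cv2.convexHull(np.array([proj(s,[p[0]+C*a-S*b,p[1]+S*a+C*b,z]) for a in(-.054,.054) for b in(-.044,.044) for z in(0,.056)],np.float32))
res=lambda p:[cv2.pointPolygonTest(hull(p),(float(a),float(b)),True) for a,b in c]
r=least_squares(res,[.45,.317,.335],diff_step=1e-3,loss='soft_l1');print(r.x.round(4),np.sqrt(np.mean(r.fun**2)))
r2=res([.45,.317,.335]);print(np.mean(r2),np.sqrt(np.mean(np.square(r2))))
# rack basket position from side/top grip,bar
g=[onz(s,np.array([140,110])+np.array(p)/3.333,.141) for p in((122,208),(197,183))];print(np.round(g,4))
E
```

```text
[([157.3, 172.7, 205.5, 214.0], 0.58)]
[0.4511 0.3183 0.2378] 0.5702279914088036
0.5179317850126018 0.8065336717712595
[[0.4328 0.2687 0.141 ]
 [0.5031 0.2724 0.141 ]]
```

>>> apply_moves:
  commands:
    - [0,0,-0.035,0,0.007,0,5]
    - [0,0,-0.035,0,0.007,-0.02,5]
    - [0,0,-0.035,0,0.007,-0.04,5]
    - [0,0,-0.035,0,0.007,-0.055,5]
    - [0,0,-0.035,0,0.007,-0.07,5]

```text
time: 25.65
tool_pos: [0.4503, 0.3178, 0.2464]
ee_rot: [3.141, -0.001, 1.871]
wrist_force: [0.1, 0.1, -1.6]
width: 0.0097
finger_force: 30.0
```

>>> apply_moves:
  commands:
    - [0,0,0,0,0,-0.012,5]
    - [0,0,0,0,0,-0.024,5]
    - [0,0,0,0,0,-0.036,5]
    - [0,0,0,0,0,-0.046,5]
    - [0,0,0,0,0,-0.052,5]

```text
time: 26.15
tool_pos: [0.4501, 0.3176, 0.1941]
ee_rot: [-3.142, -0.001, 1.871]
wrist_force: [0.7, 0.2, -2.1]
width: 0.0097
finger_force: 30.0
```

No contact with the walls so far; now down to the floor in small steps.

>>> apply_moves:
  commands:
    - [0,0,0,0,0,-0.004,5]
    - [0,0,0,0,0,-0.007,5]
    - [0,0,0,0,0,-0.009,5]
    - [0,0,0,0,0,-0.011,5]
    - [0,0,0,0,0,-0.012,5]

```text
time: 26.65
tool_pos: [0.4504, 0.3178, 0.1834]
ee_rot: [3.14, -0.001, 1.871]
wrist_force: [0.9, -0.3, -2.1]
width: 0.0102
finger_force: 30.0
```

```bash
python3 - <<'E'
from h import *
o=get_obs();print(o['time'],o['tool_pos'],o['ee_rot'],o['wrist_force'],o['wrist_torque'])
S={n:snap(n,n+'12.png') for n in('side','top')}
for q in('drain_dish','slide_rack','rack_bar','rack_grip'):
  for n in S: print(q,n,[(np.round(k['pixel'],1),round(k['score'],2)) for k in place_of(n,q)[:2]])
t=o['tool_pos']
for z in(.178,.053,-.008): print(proj(S['side'],t-[0,0,z]),proj(S['top'],t-[0,0,z]))
E
```

```text
26.65 [0.45043434 0.31783366 0.18344852] [ 3.14005984e+00 -1.00026725e-03  1.87078153e+00] [ 0.93591755 -0.26058419 -2.1252426 ] [-0.04466449  0.03583669 -0.00421994]
drain_dish side [(array([181.1, 197.8]), 0.86)]
drain_dish top []
slide_rack side []
slide_rack top [(array([175.9, 232.7]), 0.94)]
rack_bar side [(array([177.5, 165.8]), 0.74)]
rack_bar top [(array([166.3, 228.9]), 0.86)]
rack_grip side [(array([182.2, 199.2]), 0.3)]
rack_grip top [(array([160.7, 229.6]), 0.82)]
[181.89080081 200.74583988] [175.58728816 232.76354154]
[176.60340178 166.15797557] [166.43032466 229.8829252 ]
[173.79295144 147.77323212] [161.21469993 228.2421833 ]
```

Predictions agree with the nets; lower to floor contact.

>>> apply_moves:
  commands:
    - [0,0,0,0,0,-0.001,5]
    - [0,0,0,0,0,-0.002,5]
    - [0,0,0,0,0,-0.003,5]
    - [0,0,0,0,0,-0.004,5]
    - [0,0,0,0,0,-0.004,5]

```text
time: 27.65
tool_pos: [0.4508, 0.3178, 0.1824]
ee_rot: [3.137, -0.001, 1.871]
wrist_force: [-1.5, -2.2, 7.9]
width: 0.0095
finger_force: 30.0
```

>>> apply_moves:
  commands:
    - [0,0,0,0,0,0.001,5]
    - [0,0,0,0,0,0.002,5]
    - [0,0,0,0,0,0.002,40]
    - [0,0,0,0,0,0.002,40]
    - [0,0,0,0,0,0.002,40]

```text
time: 28.15
tool_pos: [0.4502, 0.3178, 0.1807]
ee_rot: [3.141, -0.001, 1.871]
wrist_force: [-0.6, -0.1, -0.2]
width: 0.0302
finger_force: 0.0
```

>>> apply_moves:
  commands:
    - [0,0,0,0,0,0.03,40]
    - [0,0,0,0,0,0.07,40]
    - [0,0,0,0,0,0.12,40]
    - [0,0,0,-0.01,-0.03,0.16,20]
    - [0,0,-0.1,-0.03,-0.08,0.17,0]

```text
time: 28.65
tool_pos: [0.4238, 0.2438, 0.3545]
ee_rot: [3.133, -0.003, 1.771]
wrist_force: [0.6, -0.6, -0.1]
width: 0.025
finger_force: 0.0
```

```bash
python3 - <<'E'
from h import *
S={n:snap(n,n+'13.png') for n in('side','top')};o=get_obs();print(o['time'],o['tool_pos'],o['ee_rot'],o['width'])
for q in('drain_dish','slide_rack','rack_bar','rack_grip','wheel_mark','keeper_tab','keeper_tongue','hook_seat'):
  P={}
  for n in S:
    r=place_of(n,q);P[n]=r[0]['pixel'] if r else None;print(q,n,[(np.round(k['pixel'],1),round(k['score'],2)) for k in r[:2]])
  if all(P[n] is not None for n in P): print('   ',*tri([ray(S[n],P[n]) for n in P]))
E
```

```text
28.75 [0.42194333 0.24019209 0.35476931] [ 3.13292487e+00 -1.22173330e-03  1.76614941e+00] 0.016772948743668827
drain_dish side [(array([180.7, 201.5]), 0.72)]
drain_dish top [(array([176.1, 231.4]), 0.62)]
    [0.45077579 0.31805962 0.00312538] [np.float64(0.004192961338734283), np.float64(0.004192961338734208)]
slide_rack side [(array([182. , 199.5]), 0.85), (array([309.6, 266.7]), 0.39)]
slide_rack top [(array([175.9, 230.7]), 0.57), (array([279.6, 190.7]), 0.28)]
    [0.45391381 0.31693242 0.00995307] [np.float64(0.0026914870563420493), np.float64(0.0026914870563419287)]
rack_bar side [(array([242.6, 191.8]), 0.68), (array([178.5, 165.7]), 0.58)]
rack_bar top []
rack_grip side [(array([174.3, 148.9]), 0.57)]
rack_grip top []
wheel_mark side [(array([308.4, 267.1]), 0.93), (array([265.8, 179.3]), 0.49)]
wheel_mark top [(array([345.7, 194.1]), 0.81)]
    [ 0.55734885 -0.19037922  0.09804698] [np.float64(0.0005499831637308819), np.float64(0.0005499831637307728)]
keeper_tab side [(array([242.6, 193. ]), 0.84)]
keeper_tab top [(array([282.5, 211.3]), 0.61), (array([322.5, 194.8]), 0.43)]
    [ 0.49648916 -0.00323203  0.2079669 ] [np.float64(0.0020297006745490947), np.float64(0.002029700674549209)]
keeper_tongue side [(array([259.7, 172.3]), 0.67)]
keeper_tongue top [(array([277.2, 190.5]), 0.63)]
    [0.5484848  0.01051618 0.23910971] [np.float64(0.004385224952020631), np.float64(0.0043852249520208554)]
hook_seat side [(array([265.9, 178.3]), 0.78)]
hook_seat top [(array([274.8, 185.4]), 0.82)]
    [0.56720018 0.01539582 0.21297265] [np.float64(0.005216440118021884), np.float64(0.005216440118021912)]
```

>>> apply_moves:
  commands:
    - [0,0,-0.04,0.015,-0.045,0,0]
    - [0,0,-0.08,0.035,-0.09,0,0]
    - [0,0,-0.117,0.055,-0.135,0,0]
    - [0,0,-0.117,0.075,-0.18,0,0]
    - [0,0,-0.117,0.09,-0.225,-0.005,0]

```text
time: 30.05
tool_pos: [0.5132, 0.0158, 0.3458]
ee_rot: [3.139, -0.001, 1.654]
wrist_force: [1.0, 0.3, 1.4]
width: 0.0007
finger_force: 0.0
```

```bash
python3 -c "
from bench import *
o=get_obs();print(o['time'],o['tool_pos'],o['ee_rot'],o['width'])"
```

```text
30.05 [0.51323411 0.01584426 0.34584926] [ 3.13855620e+00 -7.11604263e-04  1.65379699e+00] 0.000709460169634511
```

>>> apply_moves:
  commands:
    - [0,0,0,-0.001,-0.006,-0.04,0]
    - [0,0,0,-0.001,-0.006,-0.075,0]
    - [0,0,0,-0.001,-0.006,-0.1,0]
    - [0,0,0,-0.001,-0.006,-0.116,0]
    - [0,0,0,-0.001,-0.006,-0.116,0]

```text
time: 30.55
tool_pos: [0.5098, 0.0118, 0.2262]
ee_rot: [-3.137, -0.002, 1.653]
wrist_force: [-0.6, -0.3, 0.5]
width: 0.0003
finger_force: 0.0
```

>>> apply_moves:
  commands:
    - [0,0,0,0.008,0.001,0,0]
    - [0,0,0,0.015,0.001,0,0]
    - [0,0,0,0.022,0.002,0,0]
    - [0,0,0,0.029,0.002,0,0]
    - [0,0,0,0.034,0.003,0,0]

```text
time: 31.05
tool_pos: [0.5425, 0.0146, 0.2289]
ee_rot: [-3.133, -0.001, 1.654]
wrist_force: [-11.9, -2.1, 1.6]
width: 0.0008
finger_force: 5.1
```

```bash
cat > k.py <<'E'
from h import *
s=snap('side');o=get_obs();print(o['time'],o['tool_pos'],o['wrist_force'])
for q in('keeper_tab','keeper_tongue'): print(q,[(k['pixel'],k['score']) for k in place_of('side',q)[:2]])
E
python3 k.py
```

```text
31.1 [0.54320672 0.01462997 0.22880548] [-7.24387894 -1.01642562  1.30412343]
keeper_tab [([241.8, 189.6], 0.86)]
keeper_tongue [([262.0, 170.1], 0.62)]
```

>>> apply_moves:
  commands:
    - [0,0,0,0.003,0,0,0]
    - [0,0,0,0.006,0,0,0]
    - [0,0,0,0.009,0,0,0]
    - [0,0,0,0.012,0,0,0]
    - [0,0,0,0.012,0,0,0]

```text
time: 31.7
tool_pos: [0.5582, 0.0148, 0.2293]
ee_rot: [3.14, -0.001, 1.654]
wrist_force: [0.4, -0.5, -0.1]
width: 0.0002
finger_force: 0.0
```

```bash
python3 k.py
```

```text
31.75 [0.55789182 0.01482956 0.22924098] [-0.28178692  0.18782571 -0.16688239]
keeper_tab [([244.3, 177.3], 0.67)]
keeper_tongue []
```

>>> apply_moves:
  commands:
    - [0,0,0,0,0,0.02,0]
    - [0,0,0,0,0,0.06,0]
    - [0,0,0,0,0,0.11,0]
    - [0,0,0,-0.04,0,0.14,0]
    - [0,0,0,-0.08,0.02,0.15,0]

```text
time: 32.35
tool_pos: [0.478, 0.0337, 0.3826]
ee_rot: [3.135, 0.0, 1.651]
wrist_force: [-0.3, 1.2, 0.7]
width: 0.0002
finger_force: 0.0
```

>>> apply_moves:
  commands:
    - [0,0,0,-0.04,0.02,0,0]
    - [0,0,0,-0.08,0.05,0,0]
    - [0,0,0,-0.1,0.08,0,0]
    - [0,0,0,-0.1,0.08,0,0]
    - [0,0,0,-0.1,0.08,0,0]

```text
time: 32.85
tool_pos: [0.3771, 0.1151, 0.3797]
ee_rot: [3.139, -0.001, 1.655]
wrist_force: [-0.6, -1.2, 0.4]
width: 0.0001
finger_force: 0.0
```

```bash
python3 m.py 14 | egrep -A3 '^[0-9]|mark|tab|tongue'; python3 w.py; python3 - <<'E'
from h import *
s=snap('side')
for q in('slide_rack','rack_grip','drain_dish'): print(q,[(k['pixel'],k['score']) for k in place_of('side',q)[:2]])
H=np.array([.5635,.0125,.209]);f=lambda a,z:proj(s,H+[-a,-.08*a,z]).round(1)
print('tab shut/half/open',f(.06,.043),f(.071,.021),f(.069,-.004),'tongue shut/open',f(0,.012),f(.022,.038))
E
```

```text
32.95 [0.37790282 0.11428071 0.37893206] [ 3.14085634e+00 -4.84387653e-04  1.65294127e+00] [ 0.35959205 -0.98432065  0.28687   ]
wheel_mark side [(array([309.9, 266.7]), 0.57)]
wheel_mark top [(array([345.5, 193.3]), 0.96)]
    [ 0.56051286 -0.19038107  0.09737146] [np.float64(0.00023287458197924452), np.float64(0.00023287458197949662)]
pointer side [(array([310.1, 268.2]), 0.93)]
pointer top [(array([348.6, 194.4]), 0.97)]
--
keeper_tab side [(array([243.7, 174.1]), 0.67), (array([264.2, 178.5]), 0.53)]
keeper_tab top [(array([282.7, 204.7]), 0.64)]
    [ 0.50545836 -0.00059149  0.25580405] [np.float64(0.00018044691873887804), np.float64(0.0001804469187387603)]
hook_seat side [(array([264.3, 180.2]), 0.86), (array([243.3, 174.8]), 0.39)]
hook_seat top [(array([276.7, 186. ]), 0.75)]
--
keeper_tongue side [(array([264.4, 176.4]), 0.63)]
keeper_tongue top [(array([276.2, 189.7]), 0.85)]
    [0.55681395 0.01084202 0.22369704] [np.float64(0.008342537605123442), np.float64(0.008342537605123357)]
33.8 [([310.5, 266.0], 0.74)]
      299 300 301 302 303 304 305 306 307 308 309 310 311 312 3
[... 765 characters left out ...]
8 134 128 129 130 134 126 112 106  99  90  91 101 114 134
268 141 141 137 135 133 133 133 136 125 114 108 101 104 106 107 108
269 147 144 144 139 136 137 136 134 131 125 111 109 115 128 133 120
270 149 145 142 138 136 135 136 133 134 127 113 117 133 155 160 145
271 144 138 137 134 131 135 134 134 130 121 117 127 155 174 176 163
272 137 138 135 135 134 137 136 134 124 120 127 152 174 185 185 168
273 133 133 134 135 132 134 132 128 126 131 149 172 187 188 184 168
slide_rack [([182.4, 198.4], 0.67), ([251.7, 341.6], 0.29)]
rack_grip [([172.7, 149.7], 0.74)]
drain_dish [([180.0, 201.0], 0.67)]
tab shut/half/open [241.3 174.1] [237.7 183.7] [239.  192.3] tongue shut/open [263. 177.] [255.2 170.6]
```

Keeper is shut, the mark is at the pointer and the rack stands in the dish, so I hand in.

```bash
python3 -c "
from bench import *
print(close_job())"
```

```text
the job is handed in; nothing more can be done
None
```

I handed the job in at about 34 s. By the last images the rack stands upright in the draining dish, the keeper is shut and the wheel's mark is at the pointer. The hand-in gave no verdict.

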